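Empty the used vials through the waste-bin flap

ROBOT

A 6-joint arm with a two-finger parallel gripper is mounted at the origin on the work surface. World frame = base frame: x ahead of the robot, y to its left, z up, the work surface at z = 0. Lengths are in m, angles in degrees, forces in N, time in s.
With the tool pointing down it reaches from about 0.325 to 0.9 m from the base axis. Payload 6.1 kg.
Tool frame: the origin (TCP) lies on the centre line of the jaws, within the pads' length; the fingertips stand 25 mm ahead of it and the grasp point (between the pads) lies 6 mm ahead of it; z points along the fingers, y is the direction in which the jaws open and shut (so a half turn about z gives the same grasp; the last joint's range is limited). The gripper opens to 85 mm and grips with 20 to 120 N. Pads are 22 mm wide; open, the fingers measure 114 mm over their backs; the gripper's body (76 mm by 85 mm) begins 54 mm behind the grasp point. The pads swing forward as they close: fully open they stand 13 mm farther back than shut.
Start: joints at [59.295, 12.628, 87.462, -0, 79.91, -7.225], TCP at [0.249, 0.573, 0.229] pointing down, gripper open.
Joint ranges: [-170.65, 170.65], [-52.31, 119.04], [5.05, 147.46], [-71.25, 251.25], [11.57, 151.72], [-153.62, 153.62]. Speed limits (degrees/s): [147.25, 147.25, 172.46, 180, 180, 180].

INTERFACE

Orientations are given as a 3x3 rotation matrix whose columns are the frame's x, y, z axes.
In Python, from rig import robot, snapshot, nets gives the robot as it stands.
- The arm moves only by the shell command python3 -m pendant 'ROWS'. ROWS is JSON, a list of rows, each a list of 3 entries, a list of its own where there are three numbers: the gripper command: -1 is fully open, 1 is shut, values between are in proportion, then the shift along the tool's x, y, z in mm, then the turn, a rotation vector about the tool's x, y, z in degrees. In form: [[grip, [x, y, z], [wx, wy, wz]], ...]. A call has 1 to 8 rows; each row is the pose to reach, as a shift and turn from the pose commanded when the call began, along the tool's axes at that moment; what a row does not reach only later rows make up. A row lasts 1/8 s, in which the tool goes at most 62.5 mm and 10.7 degrees, less where a joint would pass 70% of its speed; a pose out of reach is approached as far as the arm can. A call with a gripper value outside its range is refused whole. The fingers move at their own pace and stop on an object; the grip force is fixed at half the most. Time passes only in rows, so rows that repeat a pose let the fingers close. It gives the time, the measured TCP pose, the force and the opening at its end, in the units of the state.
- robot.state(): the state, without advancing time (a new reading comes with each control period).
- snapshot(name): name is "side" or "top"; returns a dict with "image" (400x640x3 uint8, red, green, blue), "intrinsics" (3x3 intrinsics, pixels), "D" ([k1, k2, p1, p2, k3] as OpenCV has them; the pictures are not rectified), "R" (3x3) and "t" (3): a world point X has camera coordinates R X + t. Camera axes: x right, y down, z forward; pixel columns grow to the right and rows downward; lengths in m; the calibration is good to about 2 mm. A picture is of the moment at which its call begins. There is no depth.
- robot.job_done(): hands the job in, once; it reports no verdict.
Trained networks look in the newest picture that a camera, given by its name, has taken for a name from the list of things; names that differ only in an ending like _2 or _b are one class to them, and where a whole thing is asked for, a point or a joint stands for the part that bears it (a point fixed in the world has none). Each returns a list of dicts, best first, with "confidence" (0 to 1); they miss things now and then, are a little off and sometimes report something else, mostly with a low value. They report only what shows in the picture. A call takes as long as a camera call. They do not tell look-alikes from the thing itself.
- nets.boxes_of(camera, name): "at" ([x, y, z] in m, in the coordinates of the camera as it stood for that picture, good to about 4 mm: the middle of the surface that is visible of it).
- nets.regions_of(camera, name): "mask" (400x640 bool, what is visible of it).
The state is a dict: "time_s": time; "joints": joint angles; "joint_vel": joint speeds; "joint_efforts": joint torques, N m; "eef_pos": TCP position; "ee_rot": TCP orientation; "force": force on the tool from outside, world axes, zero at the start; "torque": the same for the moment, N m; "finger_gap": opening from 0.0 (shut) to 1.0 (fully open).
Only numpy, scipy, OpenCV 4.12 (cv2) and the standard library are available. Lean on these libraries where they do the work, as an engineer would, in place of code of your own. Each camera call takes 0.05 s, during which the arm holds its last target.

TASK

Pick up the blue pouring tray that holds the two red-capped vials by its white grip, press the spring flap of the yellow waste bin down with the lip of the tray (never with the gripper) and pour both vials through into the bin. Then let the flap close and put the empty tray down upright on the bench, leaving the other tray with the green-capped vials alone.

Things in the scene. Friction and masses are not known exactly. Their poses are not given: they have to be found in the camera images.
- used_grip (a point): Centre of grasp of the white upright grip block of the blue tray with two RED-capped vials; axes are the tray's, z up, lip towards -x (roughly the robot's right, world -y). Block 20 (x) by 34 (y) by 85 mm high from the table; this point is 65 mm above the tray's underside, 20 mm below the block's top. Pinch from above across the 20 mm (x). The tray is 76 mm wide, 130 long, walls 26 high, 120 g.
- used_lip (a point): Middle of the underside of that tray's lip edge: 120 mm to -x and 54 mm below the grip point. From the block to the lip: trough with the vials, 28 degree ramp 11 mm high, then a level tongue 63 mm long and 3 mm thick ending at the lip. The vials stay in the trough until the tray is tipped lip-down about 28 degrees, and roll out by 45 to 50 degrees.
- used_vial1_mid (a point): Centre of one red-capped vial, 16 mm diameter, 30 mm long, 14 g, lying across the trough of its tray (length along its own y).
- used_vial2_mid (a point): Centre of the other red-capped vial, the same.
- bin: Yellow waste bin, red top, fixed, 160 (x) by 180 (y) by 130 mm high; origin at the centre of its underside, z up. Slot in the middle of its top, 90 (x) by 130 mm, closed by a grey flap level with the top, hinged 44 mm to +x of the centre, 86 mm long; its free edge (bin's -x side, the robot's right) swings down. Bring the tray in over the hinge side, lip pointing to the bin's -x.
- flap (a joint): Angle of the bin's flap in rad: 0 closed, up to 1.2 pressed down. A spring closes it; pressing it 50 mm from the hinge takes about 1 to 2 N. The vials' weight does not open it. Pressed down about 0.7 rad it continues the slope of the tipped tray.
- keep_grip (a point): The same point of the other, alike tray, which holds two GREEN-capped vials and must be left alone.
Not all that is in view belongs to the job. What is shaped like the part that bears used_grip but pink or turquoise is not meant.

How it is judged:
By the outcome, as a careful person would: the job done as asked, in the order asked, and still so for the second after the job is handed in, with the robot touching nothing.
It also fails if it takes over 64 s, if anything falls off the work surface, if the arm or the gripper's body presses on something with over 40 N, if the wrist force passes 120 N, or if a joint passes its speed limit or range.

## Working session

There is one attempt and no reset: what is moved stays moved. The work goes in short steps, Python scripts to look and compute and a shell command to move; the robot and the scene stay as the last step left them, time stands still between calls to the robot, and variables do not carry over. Pictures are saved under pics/ and viewed, and the job is handed in when it is done.

```bash
ls; mkdir -p pics
python3 - <<'E'
from rig import robot, snapshot, nets
import cv2
s=robot.state(); print(s['time_s'],s['eef_pos'],s['ee_rot'],s['finger_gap'])
for c in ("side","top"):
    d=snapshot(c); cv2.imwrite(f"pics/{c}0.png",d["image"][:,:,::-1])
    print(c,d["intrinsics"],d["D"],d["R"],d["t"])
    import numpy as np
    R=np.array(d["R"]);t=np.array(d["t"])
    for n in ("used_grip","used_lip","used_vial1_mid","bin","flap","keep_grip"):
        for b in nets.boxes_of(c,n): print(c,n,b["confidence"],(R.T@(np.array(b["at"])-t)).round(4))
E
```

```text
pics
0.0 [0.24869798 0.57270255 0.22757006] [[-9.17218731e-01  3.98382703e-01 -1.01059663e-03]
 [ 3.98383911e-01  9.17217158e-01 -1.71586487e-03]
 [ 2.43365686e-04 -1.97642884e-03 -9.99998017e-01]] 0.996755732168729
side [[381.30820841   0.         319.02059437]
 [  0.         381.30820841 199.74208361]
 [  0.           0.           1.        ]] [0.0135057 0.        0.        0.        0.       ] [[ 0.87377883 -0.48598585  0.0181193 ]
 [-0.25417625 -0.48812611 -0.83494151]
 [ 0.41461426  0.72494873 -0.55004033]] [-0.40526925  0.23683067  0.49176844]
side used_grip 0.83 [0.6039 0.3287 0.0132]
side used_grip 0.7 [0.3132 0.2329 0.0134]
side used_grip 0.64 [0.4776 0.1294 0.0153]
side used_lip 0.85 [0.4784 0.1289 0.016 ]
side used_lip 0.72 [0.6042 0.3287 0.0163]
side used_lip 0.7 [0.3115 0.2323 0.0173]
side bin 0.83 [ 0.4944 -0.2102  0.1262]
side flap 0.92 [ 0.5242 -0.1702  0.1291]
side keep_grip 0.57 [0.6258 0.1308 0.0172]
top [[375.23908387   0.         315.1267688 ]
 [  0.         375.23908387 199.86238259]
 [  0.           0.           1.        ]] [-0.02662451  0.          0.          0.          0.        ] [[ 0.02919655 -0.99864824 -0.04300293]
 [-0.99894794 -0.02762922 -0.03660119]
 [ 0.03536357  0.04402632 -0.99840428]] [0.05477363 0.48718546 0.78386268]
top used_grip 0.84 [0.4776 0.1148 0.0183]
top used_grip 0.74 [0.3178 0.2114 0.0177]
top used_grip 0.69 [0.6038 0.3077 0.0156]
top used_lip 0.74 [0.3164 0.2091 0.0156]
top used_lip 0.73 [0.478  0.1199 0.014 ]
top used_lip 0.56 [0.6033 0.3058 0.0145]
top used_vial1_mid 0.51 [0.4692 0.1557 0.0199]
top bin 0.77 [ 0.5347 -0.1545  0.1323]
top flap 0.91 [ 0.5338 -0.1616  0.1275]
top keep_grip 0.8 [0.6324 0.116  0.0185]
```

View pics/side0.png

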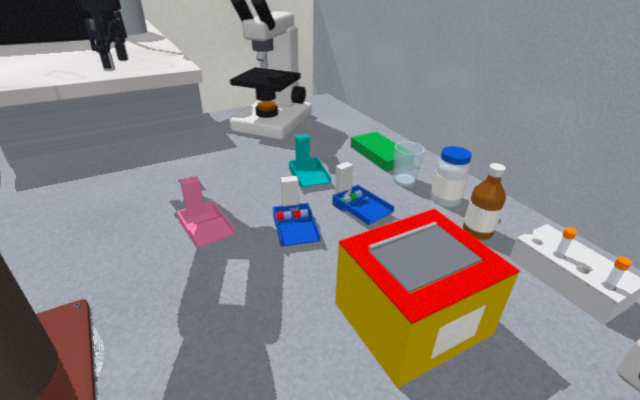

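View pics/top0.png

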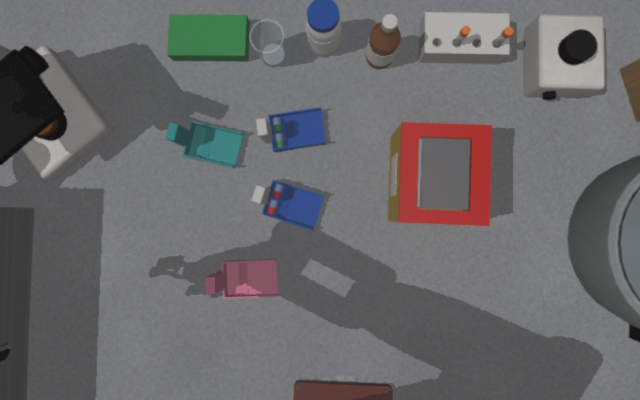

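```bash
cat > h.py <<'E'
import numpy as np,cv2
from rig import robot,snapshot,nets
def rect(d,z,x0,x1,y0,y1,s=2000):
    # top-view map: rows = x decreasing, cols = y decreasing (like top camera)
    R=np.array(d["R"]);t=np.array(d["t"])
    xs=np.arange(x1,x0,-1/s);ys=np.arange(y1,y0,-1/s)
    Y,X=np.meshgrid(ys,xs)
    P=np.stack([X.ravel(),Y.ravel(),np.full(X.size,z)],1)
    p,_=cv2.projectPoints(P,cv2.Rodrigues(R)[0],t,np.array(d["intrinsics"]),np.array(d["D"],float))
    p=p.reshape(X.shape+(2,)).astype(np.float32)
    return cv2.remap(d["image"],p[...,0],p[...,1],cv2.INTER_CUBIC)
def proj(d,P):
    p,_=cv2.projectPoints(np.atleast_2d(np.array(P,float)),cv2.Rodrigues(np.array(d["R"]))[0],np.array(d["t"]),np.array(d["intrinsics"]),np.array(d["D"],float))
    return p.reshape(-1,2)
def ray(d,uv,z):
    q=cv2.undistortPoints(np.array(uv,float).reshape(-1,1,2),np.array(d["intrinsics"]),np.array(d["D"],float)).reshape(-1,2)
    R=np.array(d["R"]);t=np.array(d["t"]);C=-R.T@t
    v=np.c_[q,np.ones(len(q))]@R
    return C+v*((z-C[2])/v[:,2])[:,None]
E
python3 - <<'E'
from h import *
d=snapshot("top");im=d["image"]
c=cv2.resize(im[160:250,235:345],None,fx=6,fy=6,interpolation=cv2.INTER_CUBIC)
cv2.imwrite("pics/top_crop.png",c[:,:,::-1])
c=cv2.resize(im[110:235,380:500],None,fx=4,fy=4,interpolation=cv2.INTER_CUBIC)
cv2.imwrite("pics/top_bin.png",c[:,:,::-1])
def f(name,m,z):
    n,l,st,ce=cv2.connectedComponentsWithStats(m.astype(np.uint8))
    for i in range(1,n):
        if st[i,4]>40:
            pts=np.argwhere(l==i)[:,::-1].astype(np.float32)
            W=ray(d,pts,z)[:,:2].astype(np.float32)
            r=cv2.minAreaRect(W*1000); print(name,z,ce[i].round(1),st[i,4],"mean",W.mean(0).round(4),np.round(r[0],1),np.round(r[1],1),round(r[2],1))
r,g,b=[im[...,i].astype(int) for i in range(3)]
f("blue",(b>90)&(b>r+50)&(b>g+30),0.02)
f("red",(r>150)&(g<90)&(b<90),0.13)
w=(r>170)&(g>170)&(b>165); w[:100]=0; f("white",w,0.085)
rv=(r>120)&(g<90)&(b<100); rv[:,380:]=0
n,l,st,ce=cv2.connectedComponentsWithStats(rv.astype(np.uint8))
for i in range(1,n):
    if st[i,4]>5: print("cap",ce[i],st[i,4],ray(d,ce[i],0.02))
E
```

```text
blue 0.02 [322.6  13.8] 781 mean [0.8839 0.0639] [882.5  64.1] [64.1 66.7] 0.3
blue 0.02 [302.9 128.3] 1366 mean [0.6355 0.0985] [634.3 111.9] [ 76.9 113.3] 9.5
blue 0.02 [299.3 207.9] 1370 mean [0.4674 0.1008] [473.7 115.3] [113.7  76.1] 73.4
red 0.13 [445.9 174. ] 5017 mean [ 0.5339 -0.1681] [ 535.1 -166.7] [159.1 179.3] 89.3
white 0.085 [ 53.8 152.4] 317 mean [0.5639 0.5945] [559.4 595.5] [67.6 54.9] 9.0
cap [270.72972973 209.89189189] 37 [[0.46144517 0.16078982 0.02      ]]
cap [253.37510238 275.81244881] 1221 [[0.32253408 0.19281128 0.02      ]]
cap [222.14285714 265.        ] 7 [[0.34260462 0.25987664 0.02      ]]
cap [209.86486486 285.33783784] 148 [[0.29900612 0.28457193 0.02      ]]
cap [240.5 296. ] 6 [[0.27943039 0.21860866 0.02      ]]
cap [264. 296.] 9 [[0.28145746 0.16905172 0.02      ]]
```

Run:
```python
from h import *
d=snapshot("side");im=d["image"]
c=cv2.resize(im[165:255,255:365],None,fx=6,fy=6,interpolation=cv2.INTER_CUBIC)
cv2.imwrite("pics/side_crop.png",c[:,:,::-1])
```

```text
(no output)
```

View pics/top_crop.png

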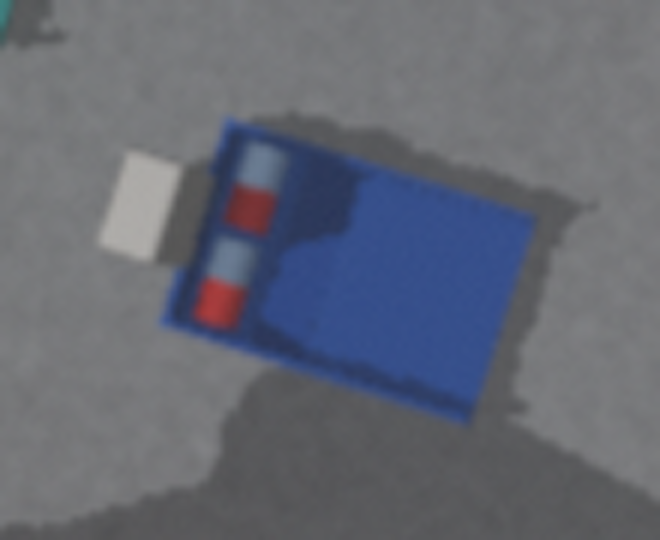

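View pics/side_crop.png

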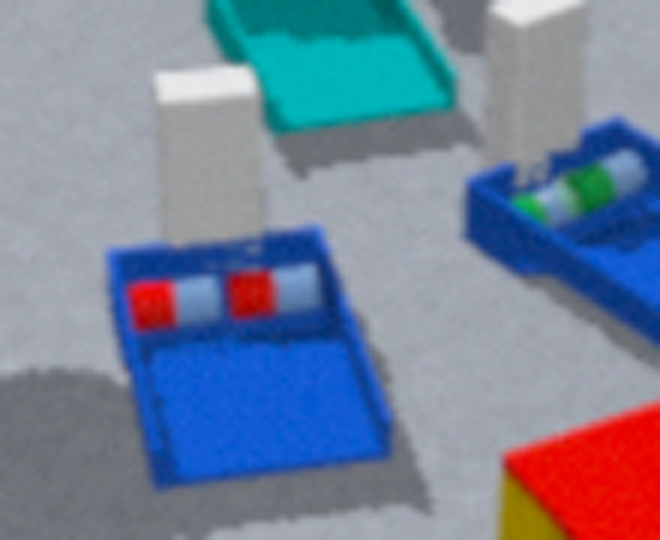

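View pics/top_bin.png

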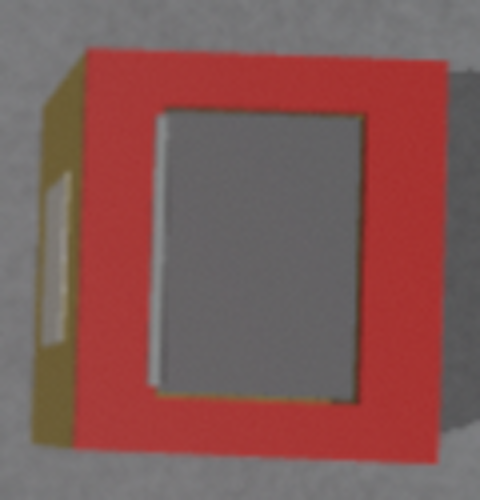

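Run:
```python
from h import *
T=snapshot("top");S=snapshot("side")
c=np.array([(128,150),(182,163),(155,263),(98,245)])/6.+[235,160]-0.4
W=ray(T,c,.085);print("block top",W.round(4),W.mean(0))
c=np.array([(153,78),(252,66),(262,92),(160,105)])/6.+[255,165]-.4
W=ray(S,c,.085);print("block side",W.round(4),W.mean(0))
c=np.array([(88,48),(448,62),(437,462),(75,448)])/4.+[380,110]-.4
W=ray(T,c,.13);print("bin top",W.round(4),W.mean(0))
c=np.array([(165,110),(363,115),(357,403),(152,395)])/4.+[380,110]-.4
W=ray(T,c,.13);print("slot top",W.round(4),W.mean(0))
c=np.array([(340,245),(434,212),(517,268),(401,311)])
W=ray(S,c,.13);print("bin side",W.round(4),W.mean(0))
# lip bottom corners in top, tops of wall ~.026 back / front
c=np.array([(536,215),(472,425)])/6.+[235,160]-.4
print("lip top z.02",ray(T,c,.02).round(4), ray(T,c,.014).round(4))
c=np.array([(150,488),(390,457)])/6.+[255,165]-.4
print("lip side z.011",ray(S,c,.011).round(4))
c=np.array([(228,118),(163,325)])/6.+[235,160]-.4
print("back z.026",ray(T,c,.026).round(4))
```

```text
block top [[0.5091 0.1807 0.085 ]
 [0.5054 0.163  0.085 ]
 [0.473  0.1706 0.085 ]
 [0.4782 0.1893 0.085 ]] [0.49143118 0.17590798 0.085     ]
block side [[0.4744 0.1851 0.085 ]
 [0.5078 0.177  0.085 ]
 [0.503  0.1598 0.085 ]
 [0.4691 0.1677 0.085 ]] [0.48854951 0.17238064 0.085     ]
bin top [[ 0.6261 -0.088   0.13  ]
 [ 0.6234 -0.248   0.13  ]
 [ 0.4451 -0.2451  0.13  ]
 [ 0.4466 -0.0858  0.13  ]] [ 0.5353062  -0.16672563  0.13      ]
slot top [[ 0.5988 -0.1228  0.13  ]
 [ 0.5986 -0.2106  0.13  ]
 [ 0.4701 -0.2096  0.13  ]
 [ 0.4711 -0.1193  0.13  ]] [ 0.5346798  -0.16556709  0.13      ]
bin side [[ 0.441  -0.0965  0.13  ]
 [ 0.6154 -0.0974  0.13  ]
 [ 0.622  -0.2441  0.13  ]
 [ 0.4416 -0.2284  0.13  ]] [ 0.53000234 -0.16658745  0.13      ]
lip top z.02 [[0.4948 0.05   0.02  ]
 [0.4212 0.0702 0.02  ]] [[0.4951 0.0502 0.014 ]
 [0.421  0.0705 0.014 ]]
lip side z.011 [[0.4192 0.0716 0.011 ]
 [0.4926 0.0499 0.011 ]]
back z.026 [[0.5254 0.158  0.026 ]
 [0.4528 0.1784 0.026 ]]
```

```bash
cat >> h.py <<'E'
from scipy.spatial.transform import Rotation as Ro
def trayR(yaw,tilt=0):
    # tool axes for tray yaw (deg, direction of tray +x), tilt lip-down deg
    y=np.radians(yaw);u=np.array([np.cos(y),np.sin(y),0]);v=np.array([-u[1],u[0],0])
    R0=np.stack([v,u,np.cross(v,u)],1)
    return Ro.from_rotvec(-v*np.radians(tilt)).as_matrix()@R0
def delta(p1,R1,p0=None,R0=None):
    s=robot.state()
    if p0 is None: p0,R0=np.array(s["eef_pos"]),np.array(s["ee_rot"])
    return (1000*R0.T@(np.array(p1)-p0)).round(1),Ro.from_matrix(R0.T@R1).as_rotvec(degrees=True).round(2)
E
python3 - <<'E'
from h import *
print(trayR(74).round(3))
print(delta([.490,.174,.15],trayR(74)))
print(delta([.490,.174,.071],trayR(74)))
E
```

```text
[[-0.961  0.276  0.   ]
 [ 0.276  0.961  0.   ]
 [ 0.     0.    -1.   ]]
(array([-380.1, -270.2,   78.7]), array([ 0.  ,  0.  , -7.48]))
(array([-380.1, -270.2,  157.7]), array([ 0.  ,  0.  , -7.48]))
```

```bash
python3 -m pendant '[[-1,[-47,-34,0],[0,0,-1]],[-1,[-95,-68,0],[0,0,-2]],[-1,[-143,-102,10],[0,0,-3]],[-1,[-190,-135,20],[0,0,-4]],[-1,[-238,-170,35],[0,0,-5]],[-1,[-285,-203,50],[0,0,-6]],[-1,[-333,-237,65],[0,0,-7]],[-1,[-380,-270,78],[0,0,-7.5]]]'; python3 -m pendant '[[-1,[0,0,0],[0,0,0]],[-1,[0,0,0],[0,0,0]]]'
python3 - <<'E'
from h import *
print(delta([.490,.174,.071],trayR(74)),robot.state()["joints"])
d=snapshot("side");cv2.imwrite("pics/s1.png",d["image"][:,:,::-1])
E
```

```text
time_s: 1.9
eef_pos: [0.4908, 0.1725, 0.1505]
ee_rot: [[-0.961, 0.275, 0.001], [0.275, 0.961, 0.0], [-0.001, 0.0, -1.0]]
force: [1.2, 0.8, 0.8]
finger_gap: 0.998
time_s: 2.15
eef_pos: [0.4899, 0.1743, 0.1508]
ee_rot: [[-0.961, 0.276, -0.0], [0.276, 0.961, 0.0], [0.0, 0.0, -1.0]]
force: [0.1, 0.6, 0.5]
finger_gap: 0.998
(array([-0.2, -0.3, 79.8]), array([ 0.02, -0.02, -0.05])) [ 1.08731419e+01  2.30912008e+00  1.07517578e+02  3.23115839e-02
  7.01840554e+01 -6.30926535e+01]
```

View pics/s1.png

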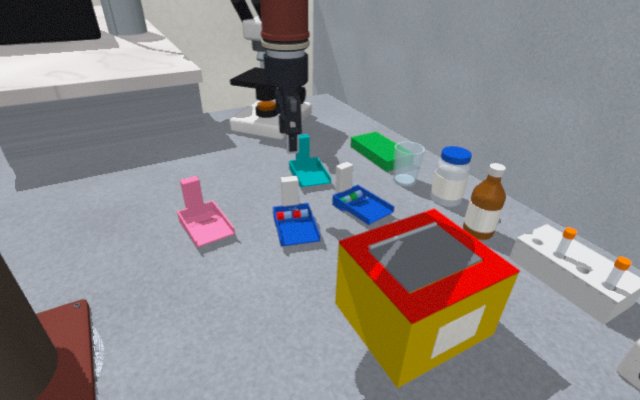

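The fingertips (292,148) stand above the white block (290,185) with its red vials. Descending.

```bash
python3 -m pendant '[[-1,[0,0,20],[0,0,0]],[-1,[0,0,40],[0,0,0]],[-1,[0,0,60],[0,0,0]],[-1,[0,0,80],[0,0,0]],[-1,[0,0,80],[0,0,0]],[-1,[0,0,80],[0,0,0]]]'
python3 - <<'E'
from h import *
d=snapshot("side");cv2.imwrite("pics/s2.png",cv2.resize(d["image"][100:260,220:400],None,fx=4,fy=3.7)[:,:,::-1])
E
```

```text
time_s: 2.95
eef_pos: [0.4903, 0.1753, 0.0717]
ee_rot: [[-0.962, 0.274, 0.001], [0.274, 0.962, 0.0], [-0.001, 0.001, -1.0]]
force: [0.0, -0.0, 0.1]
finger_gap: 1.001
```

View pics/s2.png

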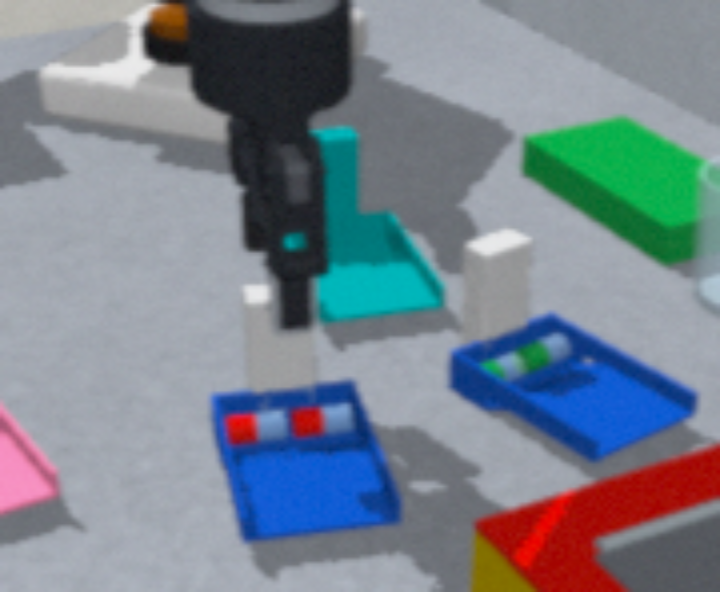

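The near finger (295,325) stands before the block, walls and vials clear. Closing.

```bash
python3 -m pendant '[[0,[0,0,0],[0,0,0]],[0.3,[0,0,0],[0,0,0]],[0.6,[0,0,0],[0,0,0]],[1,[0,0,0],[0,0,0]],[1,[0,0,0],[0,0,0]],[1,[0,0,0],[0,0,0]],[1,[0,0,0],[0,0,0]]]'
python3 - <<'E'
from h import *
for c in("side","top"):
    d=snapshot(c);cv2.imwrite(f"pics/{c}3.png",d["image"][:,:,::-1])
E
```

```text
time_s: 3.88
eef_pos: [0.4901, 0.1742, 0.0709]
ee_rot: [[-0.961, 0.275, 0.0], [0.275, 0.961, 0.0], [-0.0, 0.0, -1.0]]
force: [-0.8, 1.3, 2.8]
finger_gap: 0.214
```

View pics/side3.png

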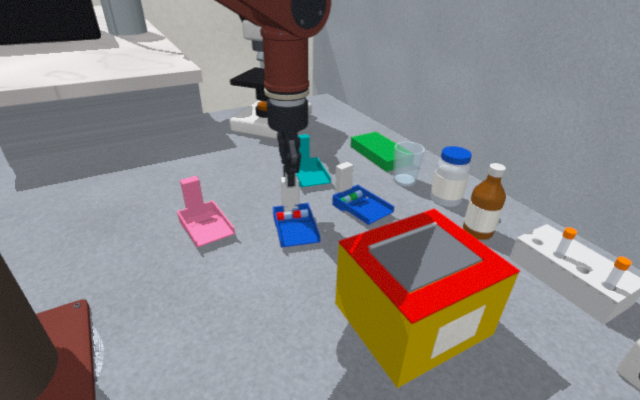

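```bash
cat >> h.py <<'E'
BC=np.array([.533,-.1665,.13]);BY=89.3
def pour(theta,phi,r,lift=0):
    bx=np.array([np.cos(np.radians(BY)),np.sin(np.radians(BY)),0])
    p=np.radians(phi);lip=BC+.044*bx-r*np.cos(p)*bx+np.array([0,0,-r*np.sin(p)+lift])
    R=trayR(BY,theta)
    G=lip-R@np.array([0,-.120,.054])
    return G-R@np.array([0,0,.006]),R
E
python3 - <<'E'
from h import *
p0=np.array([.490,.174,.27]);R0=trayR(74)
p,R=pour(0,0,.045,.06);print(p,delta(p,R,p0,R0))
p1,R1=p,R
for a in [(22,0,.05,.02),(22,0,.05,0.004),(24,12,.05),(28,20,.05),(32,24,.05),(38,30,.05),(44,36,.05),(50,42,.05)]:
    p,R=pour(*a);print(a,p.round(4),delta(p,R,p1,R1))
E
python3 -m pendant '[[1,[0,0,-20],[0,0,0]],[1,[0,0,-50],[0,0,0]],[1,[0,0,-80],[0,0,0]],[1,[0,0,-110],[0,0,0]],[1,[0,0,-140],[0,0,0]],[1,[0,0,-170],[0,0,0]],[1,[0,0,-200],[0,0,0]],[1,[0,0,-200],[0,0,0]]]'
python3 - <<'E'
from h import *
print(robot.state()["joints"])
for c in("side","top"):
    d=snapshot(c);cv2.imwrite(f"pics/{c}4.png",d["image"][:,:,::-1])
E
```

```text
[ 0.53445382 -0.04750888  0.25      ] (array([-103.8, -200.7,   20. ]), array([  0. ,   0. , -15.3]))
(22, 0, 0.05, 0.02) [ 0.534  -0.0837  0.2506] (array([ -0. , -36.2,  -0.6]), array([-22.,   0.,  -0.]))
(22, 0, 0.05, 0.004) [ 0.534  -0.0837  0.2346] (array([ -0. , -36.2,  15.4]), array([-22.,   0.,  -0.]))
(24, 12, 0.05) [ 0.534  -0.0862  0.2232] (array([  0. , -38.7,  26.8]), array([-24.,  -0.,  -0.]))
(28, 20, 0.05) [ 0.5339 -0.0917  0.2222] (array([ -0. , -44.2,  27.8]), array([-28.,   0.,  -0.]))
(32, 24, 0.05) [ 0.5338 -0.0982  0.2241] (array([ -0. , -50.7,  25.9]), array([-32.,   0.,  -0.]))
(38, 30, 0.05) [ 0.5337 -0.1082  0.2262] (array([ -0. , -60.7,  23.8]), array([-38.,   0.,   0.]))
(44, 36, 0.05) [ 0.5336 -0.1183  0.2271] (array([  0. , -70.8,  22.9]), array([-44.,   0.,   0.]))
(50, 42, 0.05) [ 0.5335 -0.1285  0.227 ] (array([ -0., -81.,  23.]), array([-50.,  -0.,   0.]))
time_s: 4.97
eef_pos: [0.4912, 0.1743, 0.2728]
ee_rot: [[-0.961, 0.275, 0.004], [0.275, 0.961, 0.001], [-0.004, 0.002, -1.0]]
force: [0.0, 0.5, -1.3]
finger_gap: 0.217
[ 1.08732592e+01 -3.44193620e+00  9.97939484e+01 -9.37512528e-03
  8.33980236e+01 -6.31431044e+01]
```

View pics/side4.png

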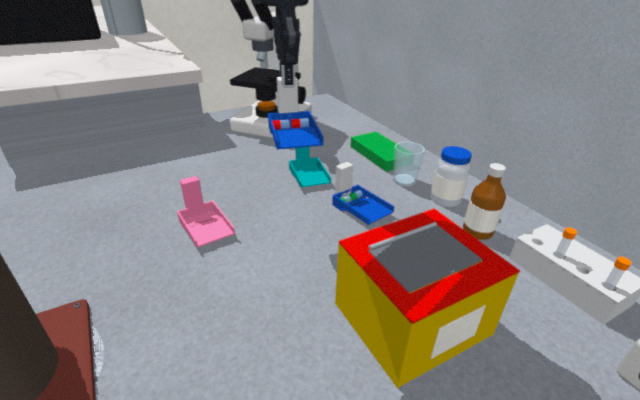

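View pics/top4.png

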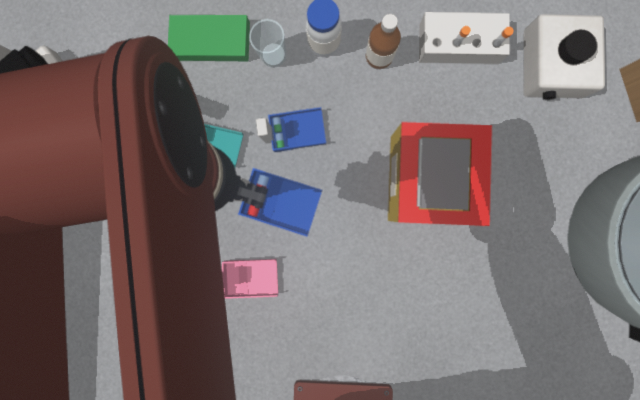

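The tray hangs level at side (295,125), both red vials aboard. Carrying it over the hinge side.

```bash
python3 -m pendant '[[1,[-8,-16,0],[0,0,-1]],[1,[-24,-47,0],[0,0,-3]],[1,[-42,-81,0],[0,0,-6]],[1,[-60,-117,0],[0,0,-9]],[1,[-78,-151,0],[0,0,-12]],[1,[-93,-180,0],[0,0,-14]],[1,[-102,-197,5],[0,0,-15]],[1,[-104,-201,10],[0,0,-15.3]]]'; python3 -m pendant '[[1,[0,0,5],[0,0,0]],[1,[0,0,10],[0,0,0]],[1,[0,0,10],[0,0,0]]]'
cat >> h.py <<'E'
def chk(c,fn,scale=1):
    s=robot.state();p=np.array(s["eef_pos"]);R=np.array(s["ee_rot"]);G=p+R@[0,0,.006]
    pts=[G+R@np.array(o)/1000 for o in ([38,-120,54],[-38,-120,54],[38,-120,42],[-38,-120,42],[38,10,39],[-38,10,39])]
    d=snapshot(c);im=d["image"].copy();q=proj(d,pts);c0=q.mean(0)
    x0=int(np.clip(c0[0]-100,0,440));y0=int(np.clip(c0[1]-75,0,250))
    im=cv2.resize(im[y0:y0+150,x0:x0+200],None,fx=4,fy=4,interpolation=cv2.INTER_CUBIC)
    for i,a in enumerate(q):
        cv2.circle(im,tuple(int(v) for v in (a-[x0,y0]+.5)*4),4,(255,255,0) if i<4 else (0,255,255),1)
    cv2.imwrite(fn,im[:,:,::-1])
E
python3 - <<'E'
from h import *
s=robot.state();print(s["joints"],pour(0,0,.045,.06))
p,R=pour(0,0,.045,.06);print(delta(p,R))
chk("side","pics/s5.png");chk("top","pics/t5.png")
E
```

```text
time_s: 6.08
eef_pos: [0.5336, -0.0485, 0.2581]
ee_rot: [[-1.0, 0.014, -0.004], [0.014, 1.0, 0.001], [0.004, 0.001, -1.0]]
force: [0.0, 1.3, -1.2]
finger_gap: 0.213
time_s: 6.45
eef_pos: [0.5342, -0.0468, 0.25]
ee_rot: [[-1.0, 0.011, -0.001], [0.011, 1.0, 0.0], [0.001, 0.0, -1.0]]
force: [-0.6, -0.1, -2.3]
finger_gap: 0.212
[-1.34365053e+01 -3.13200373e-01  9.91769810e+01  6.80448981e-03
  8.12018653e+01 -1.02816962e+02] (array([ 0.53445382, -0.04750888,  0.25      ]), array([[-0.99992537,  0.012217  ,  0.        ],
       [ 0.012217  ,  0.99992537,  0.        ],
       [ 0.        ,  0.        , -1.        ]]))
(array([-0.3, -0.7,  0. ]), array([ 0.02, -0.06,  0.08]))
```

View pics/s5.png

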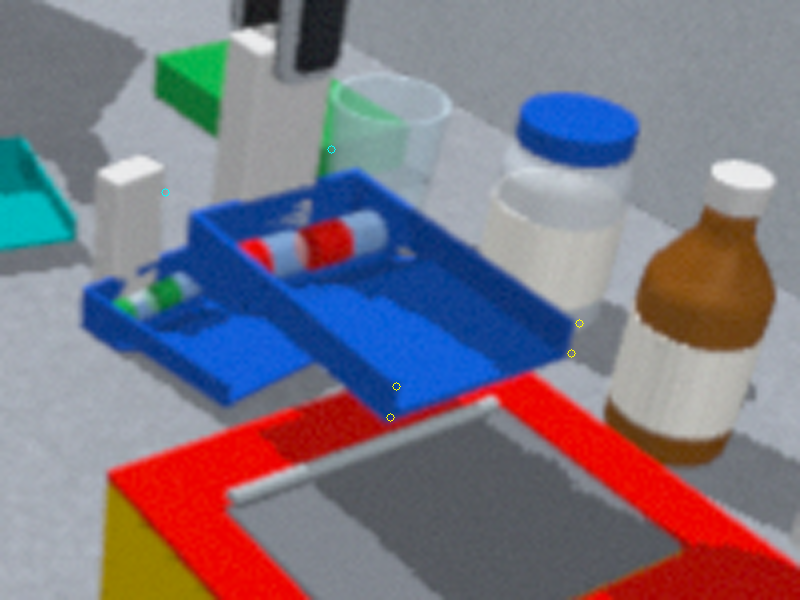

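View pics/t5.png

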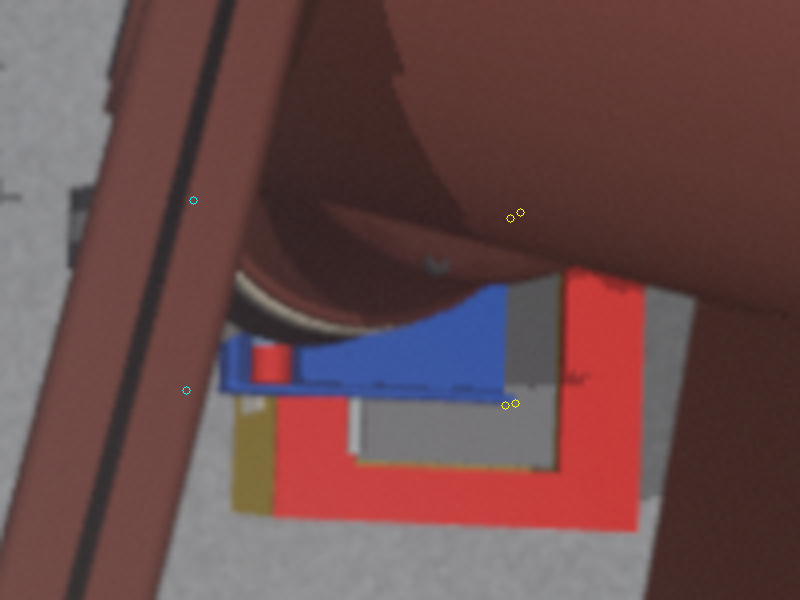

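The lip overlay agrees within 1–2 px in both views; both red vials are in the trough at (310,245). Tip to 22° above the flap.

```bash
python3 -m pendant '[[1,[0,-5,0],[-3,0,0]],[1,[0,-13,0],[-8,0,0]],[1,[0,-21,0],[-13,0,0]],[1,[0,-29,0],[-18,0,0]],[1,[0,-34,0],[-21,0,0]],[1,[0,-36,0],[-22,0,0]],[1,[0,-36,0],[-22,0,0]],[1,[0,-36,0],[-22,0,0]]]'
python3 - <<'E'
from h import *
s=robot.state();print(s["joints"])
p,R=pour(22,0,.05,.02);print(delta(p,R))
p0,R0=p,R
for a in [(22,0,.05,0.004),(23,6,.05),(24,12,.05),(26,16,.05),(28,20,.05),(32,24,.05),(35,27,.05),(38,30,.05),(41,33,.05),(44,36,.05),(47,39,.05),(50,42,.05)]:
    p,R=pour(*a);print(a,delta(p,R,p0,R0))
chk("side","pics/s6.png")
E
```

```text
time_s: 7.55
eef_pos: [0.5343, -0.0831, 0.251]
ee_rot: [[-1.0, 0.01, 0.005], [0.011, 0.927, 0.374], [-0.001, 0.374, -0.927]]
force: [0.0, 0.3, -1.2]
finger_gap: 0.212
[ -29.30359118    5.53911505   95.64573332   19.16113249   89.75221474
 -120.61699801]
(array([ 0.3, -0.7,  0.2]), array([-0.05, -0.  ,  0.08]))
(22, 0, 0.05, 0.004) (array([-0. , -6. , 14.8]), array([0., 0., 0.]))
(23, 6, 0.05) (array([  0. , -10.3,  21.4]), array([-1., -0.,  0.]))
(24, 12, 0.05) (array([  0. , -12.5,  24.4]), array([-2., -0., -0.]))
(26, 16, 0.05) (array([  0. , -15.3,  23.8]), array([-4.,  0.,  0.]))
(28, 20, 0.05) (array([  0. , -18. ,  23.3]), array([-6., -0.,  0.]))
(32, 24, 0.05) (array([  0. , -23.3,  19.1]), array([-10.,   0.,   0.]))
(35, 27, 0.05) (array([  0. , -27.5,  16.2]), array([-13.,  -0.,   0.]))
(38, 30, 0.05) (array([  0. , -31.8,  13.5]), array([-16.,   0.,   0.]))
(41, 33, 0.05) (array([  0. , -36.3,  11. ]), array([-19.,   0.,   0.]))
(44, 36, 0.05) (array([  0. , -40.9,   8.8]), array([-22.,   0.,   0.]))
(47, 39, 0.05) (array([  0. , -45.5,   6.8]), array([-25.,   0.,   0.]))
(50, 42, 0.05) (array([ -0. , -50.3,   5.1]), array([-28.,  -0.,   0.]))
```

View pics/s6.png

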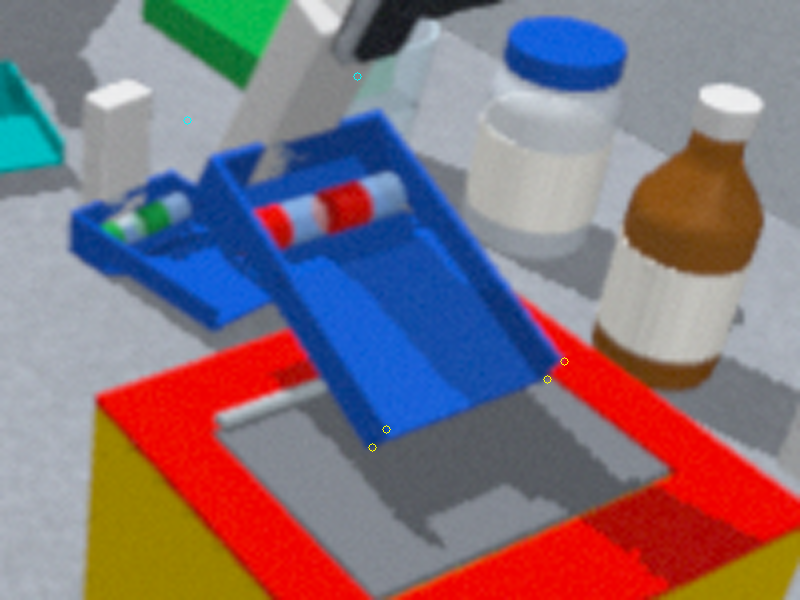

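Lip (375,445)–(550,370) hovers above the flap, vials still in the trough. Press.

```bash
python3 -m pendant '[[1,[0,-3,8],[0,0,0]],[1,[0,-6,15],[0,0,0]],[1,[0,-10,21],[-1,0,0]],[1,[0,-12.5,24.5],[-2,0,0]],[1,[0,-14,24],[-3,0,0]],[1,[0,-15.5,24],[-4,0,0]],[1,[0,-15.5,24],[-4,0,0]]]'
python3 - <<'E'
from h import *
s=robot.state();print(s["joints"])
p,R=pour(26,16,.05);print(delta(p,R))
p0,R0=p,R
for a in [(28,20,.05),(32,24,.05),(35,27,.05),(38,30,.05),(41,33,.05),(44,36,.05),(47,39,.05),(50,42,.05)]:
    p,R=pour(*a);print(a,delta(p,R,p0,R0))
chk("side","pics/s7.png")
E
```

```text
time_s: 8.48
eef_pos: [0.5342, -0.0896, 0.2226]
ee_rot: [[-1.0, 0.011, 0.006], [0.013, 0.899, 0.439], [-0.0, 0.439, -0.899]]
force: [-1.5, 0.2, 0.4]
finger_gap: 0.216
[ -31.77026797    8.69292251   96.37256032   22.07619776   89.12947604
 -124.16385247]
(array([0.3, 0.6, 0.1]), array([ 0.01,  0.01, -0.03]))
(28, 20, 0.05) (array([-0. , -2.7, -0.7]), array([-2., -0., -0.]))
(32, 24, 0.05) (array([-0. , -7.7, -5.3]), array([-6., -0., -0.]))
(35, 27, 0.05) (array([  0. , -11.6,  -8.5]), array([-9., -0.,  0.]))
(38, 30, 0.05) (array([ -0. , -15.7, -11.5]), array([-12.,   0.,  -0.]))
(41, 33, 0.05) (array([  0. , -20. , -14.2]), array([-15.,   0.,  -0.]))
(44, 36, 0.05) (array([  0. , -24.4, -16.8]), array([-18.,   0.,  -0.]))
(47, 39, 0.05) (array([  0. , -29. , -19.1]), array([-21.,   0.,  -0.]))
(50, 42, 0.05) (array([ -0. , -33.6, -21.2]), array([-24.,  -0.,  -0.]))
```

View pics/s7.png

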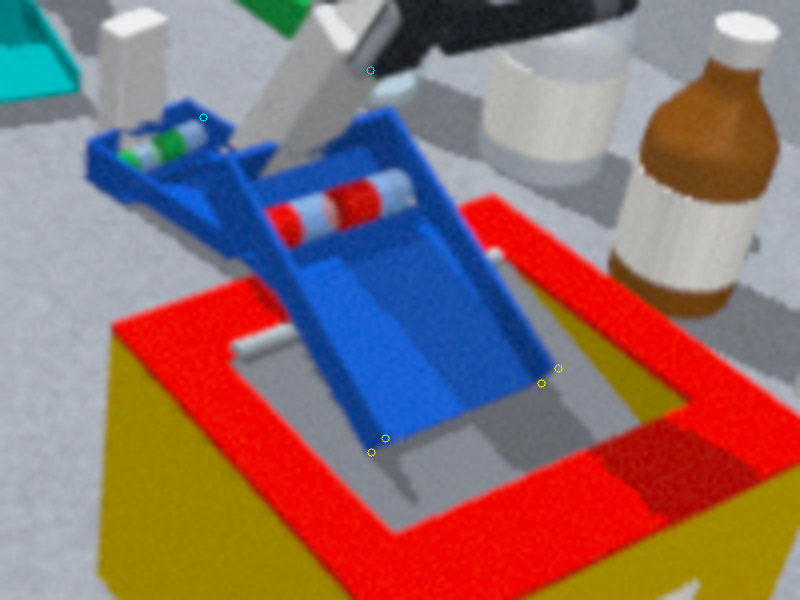

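```bash
python3 - <<'E'
from h import *
p0,R0=pour(26,16,.05)
for t in (29,32,35,38,41,44,47,50):
    p,R=pour(t,t-10,.05);print(t,delta(p,R,p0,R0))
E
python3 -m pendant '[[1,[0,-4,-3],[-3,0,0]],[1,[0,-8,-6],[-6,0,0]],[1,[0,-12,-9.5],[-9,0,0]],[1,[0,-16,-12.5],[-12,0,0]]]'
python3 - <<'E'
from h import *
s=robot.state();print(s["joints"])
p,R=pour(38,28,.05);print(delta(p,R))
chk("side","pics/s8.png")
E
```

```text
29 (array([-0. , -3.7, -3.6]), array([-3., -0., -0.]))
32 (array([-0. , -7.6, -7. ]), array([-6., -0., -0.]))
35 (array([  0. , -11.6, -10.2]), array([-9., -0.,  0.]))
38 (array([  0. , -15.8, -13.2]), array([-12.,   0.,  -0.]))
41 (array([  0. , -20.2, -16. ]), array([-15.,   0.,  -0.]))
44 (array([  0. , -24.7, -18.5]), array([-18.,   0.,  -0.]))
47 (array([  0. , -29.3, -20.8]), array([-21.,   0.,  -0.]))
50 (array([ -0. , -34.1, -22.8]), array([-24.,  -0.,  -0.]))
time_s: 9.02
eef_pos: [0.5339, -0.1097, 0.2268]
ee_rot: [[-1.0, 0.01, 0.008], [0.013, 0.786, 0.618], [-0.0, 0.618, -0.786]]
force: [-0.1, -0.6, 0.1]
finger_gap: 0.21
[ -38.18284744   15.27553727   92.47769853   29.63554589   96.80865431
 -130.42324535]
(array([ 0.3,  1.1, -0.2]), array([ 0.2 ,  0.02, -0.01]))
```

View pics/s8.png

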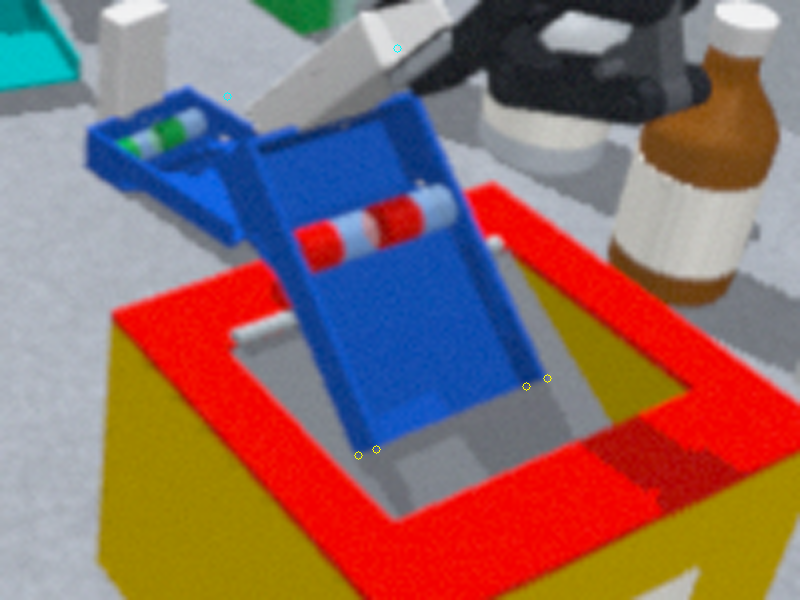

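Both vials are rolling down the ramp together (375,230), with the flap open ahead of them. Continue to 50°.

```bash
python3 -m pendant '[[1,[0,-4.4,-2.8],[-3,0,0]],[1,[0,-9,-5],[-6,0,0]],[1,[0,-14,-7],[-9,0,0]],[1,[0,-18.5,-9],[-12,0,0]],[1,[0,-18.5,-9],[-12,0,0]]]'
python3 - <<'E'
from h import *
s=robot.state();print(s["joints"])
p,R=pour(50,40,.05);print(delta(p,R))
chk("side","pics/s9.png")
E
```

```text
time_s: 9.7
eef_pos: [0.5334, -0.1297, 0.2212]
ee_rot: [[-1.0, 0.01, 0.009], [0.013, 0.641, 0.767], [0.002, 0.767, -0.641]]
force: [0.4, -2.7, 0.7]
finger_gap: 0.211
[ -43.05930327   23.3702326    88.42246531   35.75244927  104.02783021
 -134.87585147]
(array([-0.1,  5.6, -4.5]), array([ 0.13, -0.02, -0.12]))
```

View pics/s9.png

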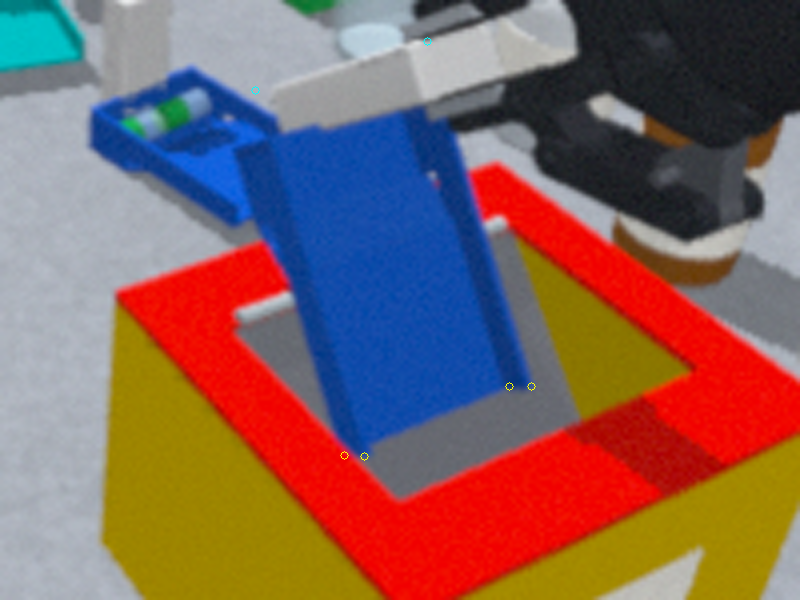

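```bash
python3 -m pendant '[[1,[0,0,0],[0,0,0]],[1,[0,0,0],[0,0,0]],[1,[0,0,0],[0,0,0]],[1,[0,0,0],[0,0,0]]]'
python3 - <<'E'
from h import *
chk("side","pics/s10.png")
d=snapshot("top");cv2.imwrite("pics/t10.png",d["image"][:,:,::-1])
p0=np.array(robot.state()["eef_pos"]);R0=np.array(robot.state()["ee_rot"])
print(robot.state()["force"])
for a in ((50,36,.05),(40,26,.05),(30,14,.05),(24,0,.05,0),(22,0,.05,.02),(10,0,.045,.06),(0,0,.045,.08)):
    p,R=pour(*a);print(a,delta(p,R,p0,R0))
E
```

```text
time_s: 10.25
eef_pos: [0.5338, -0.1289, 0.2228]
ee_rot: [[-1.0, 0.007, 0.009], [0.012, 0.643, 0.766], [-0.0, 0.766, -0.643]]
force: [-0.1, -2.3, -1.1]
finger_gap: 0.216
[ 0.44564626 -1.683808    0.31508002]
(50, 36, 0.05) (array([ 0.2,  4.5, -7.6]), array([-0.  , -0.01,  0.03]))
(40, 26, 0.05) (array([ 0.2, 16. ,  5.9]), array([10.  , -0.01,  0.03]))
(30, 14, 0.05) (array([ 0.2, 25.9, 19.8]), array([ 2.e+01, -1.e-02,  4.e-02]))
(24, 0, 0.05, 0) (array([ 0.2, 35.1, 24.9]), array([ 2.6e+01, -1.0e-02,  4.0e-02]))
(22, 0, 0.05, 0.02) (array([ 0.2, 50.4, 16.7]), array([28.  , -0.  ,  0.04]))
(10, 0, 0.045, 0.06) (array([ 0.2, 80.6, 22.6]), array([40.  , -0.  ,  0.04]))
(0, 0, 0.045, 0.08) (array([ 0.2, 88.5, 32. ]), array([5.e+01, 0.e+00, 4.e-02]))
```

View pics/s10.png

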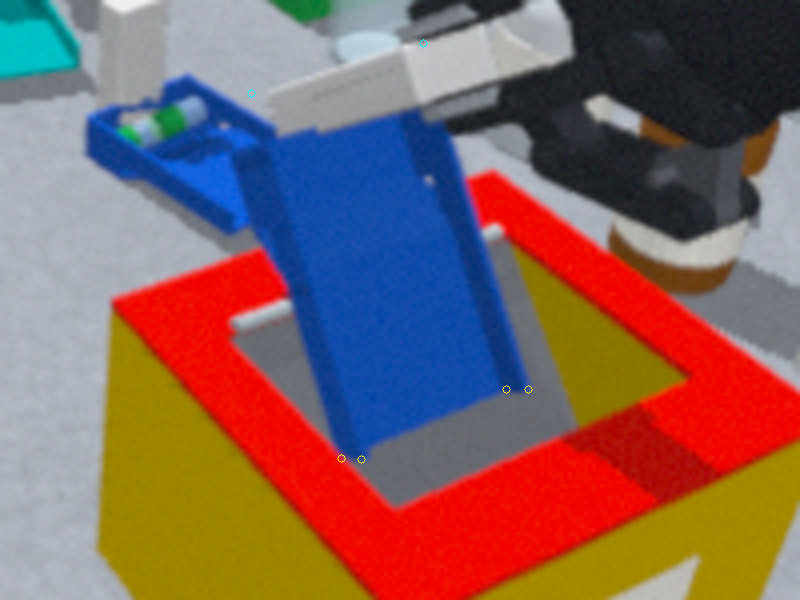

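View pics/t10.png

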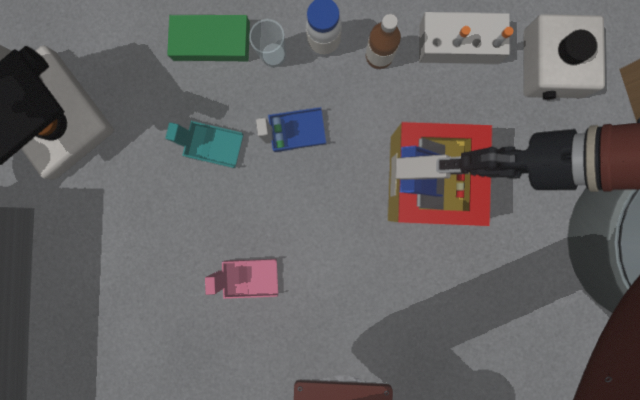

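The tray is empty; red caps and vials show on the bin floor at top (461,185). Withdraw: raise while untipping so the flap closes.

```bash
python3 -m pendant '[[1,[0,5,-6],[0,0,0]],[1,[0,11,-1],[5,0,0]],[1,[0,16,6],[10,0,0]],[1,[0,21,13],[15,0,0]],[1,[0,26,19],[20,0,0]],[1,[0,31,22],[23,0,0]],[1,[0,36,24],[26,0,0]],[1,[0,50,17],[28,0,0]]]'
python3 -m pendant '[[1,[0,0,0],[0,0,0]],[1,[0,5,-20],[7,0,0]],[1,[0,10,-35],[14,0,0]],[1,[0,15,-50],[22,0,0]],[1,[0,15,-50],[22,0,0]]]'
python3 - <<'E'
from h import *
d=snapshot("side");cv2.imwrite("pics/s11.png",d["image"][:,:,::-1])
s=robot.state();print(s["joints"],s["force"])
print(delta([.490,.174,.27],trayR(74)))
E
```

```text
time_s: 11.35
eef_pos: [0.5334, -0.083, 0.2495]
ee_rot: [[-1.0, 0.012, 0.002], [0.012, 0.927, 0.374], [0.003, 0.374, -0.927]]
force: [-0.3, -0.7, -1.5]
finger_gap: 0.212
time_s: 11.98
eef_pos: [0.535, -0.0874, 0.3036]
ee_rot: [[-1.0, 0.009, 0.003], [0.009, 1.0, -0.0], [-0.003, -0.0, -1.0]]
force: [-0.3, 0.1, -1.1]
finger_gap: 0.211
[-1.77473206e+01 -1.11492509e+00  9.44351470e+01  1.05284052e-01
  8.66855330e+01 -1.07182492e+02] [ 0.67150187 -0.09895066 -1.16887197]
(array([ 47. , 261.3,  32.5]), array([1.000e-01, 1.000e-02, 1.543e+01]))
```

View pics/s11.png

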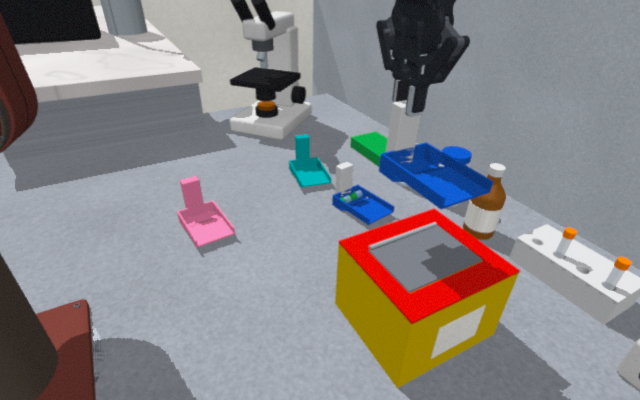

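Flap closed (425,250), tray empty and level. Back to its original free spot.

```bash
python3 -m pendant '[[1,[4,20,0],[0,0,1]],[1,[10,55,0],[0,0,3]],[1,[18,98,0],[0,0,6]],[1,[26,143,5],[0,0,9]],[1,[34,188,12],[0,0,12]],[1,[42,232,22],[0,0,14]],[1,[46,255,30],[0,0,15]],[1,[47,261,32.5],[0,0,15.4]]]'
python3 -m pendant '[[1,[0,0,10],[0,0,0]],[1,[0,0,40],[0,0,0]],[1,[0,0,75],[0,0,0]],[1,[0,0,110],[0,0,0]],[1,[0,0,145],[0,0,0]],[1,[0,0,172],[0,0,0]],[1,[0,0,180],[0,0,0]],[1,[0,0,180],[0,0,0]]]'
python3 - <<'E'
from h import *
d=snapshot("side");cv2.imwrite("pics/s12.png",cv2.resize(d["image"][100:260,220:400],None,fx=4,fy=3.7)[:,:,::-1])
print(delta([.490,.174,.071],trayR(74)))
E
```

```text
time_s: 13.02
eef_pos: [0.4893, 0.173, 0.2672]
ee_rot: [[-0.961, 0.277, -0.005], [0.277, 0.961, 0.001], [0.005, -0.001, -1.0]]
force: [-0.5, -0.4, -0.5]
finger_gap: 0.21
time_s: 14.02
eef_pos: [0.4903, 0.172, 0.0892]
ee_rot: [[-0.961, 0.278, -0.001], [0.278, 0.961, -0.0], [0.001, -0.0, -1.0]]
force: [0.3, -0.4, -0.9]
finger_gap: 0.211
(array([ 1.5,  1.3, 19.2]), array([ 0.03,  0.05, -0.13]))
```

View pics/s12.png

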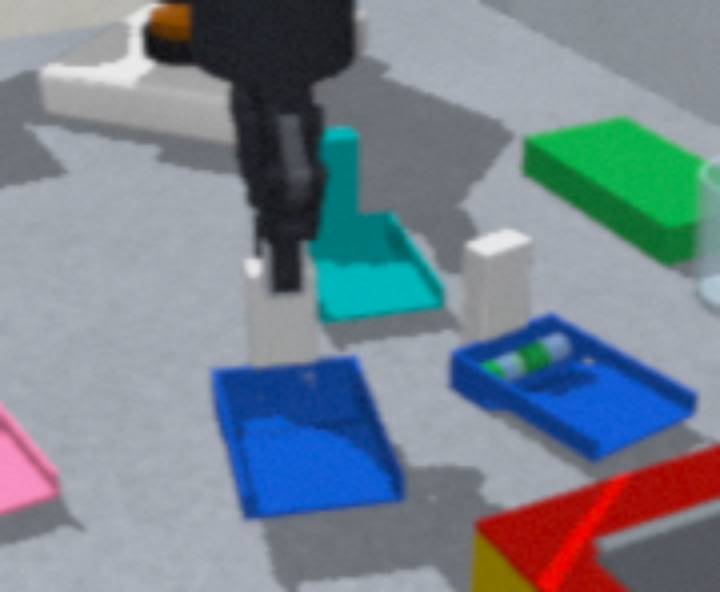

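The empty tray (300,440) hovers ~18 mm above its spot, level. Lower slowly while watching the force.

```bash
python3 -m pendant '[[1,[0,0,6],[0,0,0]],[1,[0,0,11],[0,0,0]],[1,[0,0,15],[0,0,0]],[1,[0,0,17],[0,0,0]],[1,[0,0,17],[0,0,0]]]'; python3 -m pendant '[[1,[0,0,0.7],[0,0,0]],[1,[0,0,1.3],[0,0,0]],[1,[0,0,1.3],[0,0,0]]]'
```

```text
time_s: 14.7
eef_pos: [0.4901, 0.1729, 0.0722]
ee_rot: [[-0.961, 0.277, -0.0], [0.277, 0.961, -0.0], [0.0, -0.0, -1.0]]
force: [-0.4, 0.3, -1.1]
finger_gap: 0.215
time_s: 15.08
eef_pos: [0.4902, 0.1729, 0.0711]
ee_rot: [[-0.961, 0.277, 0.0], [0.277, 0.961, -0.0], [-0.0, -0.0, -1.0]]
force: [-0.3, -0.3, -1.1]
finger_gap: 0.215
```

```bash
python3 -m pendant '[[1,[0,0,0.7],[0,0,0]],[1,[0,0,0.7],[0,0,0]]]';python3 -m pendant '[[1,[0,0,0.7],[0,0,0]],[1,[0,0,0.7],[0,0,0]]]'
```

```text
time_s: 15.32
eef_pos: [0.4905, 0.173, 0.0708]
ee_rot: [[-0.961, 0.277, 0.001], [0.277, 0.961, 0.0], [-0.0, 0.0, -1.0]]
force: [-0.6, 0.7, 2.4]
finger_gap: 0.213
time_s: 15.58
eef_pos: [0.4907, 0.1732, 0.0707]
ee_rot: [[-0.961, 0.277, 0.001], [0.277, 0.961, 0.001], [-0.001, 0.001, -1.0]]
force: [-1.7, 1.8, 7.1]
finger_gap: 0.211
```

Down (7 N up). Ease back slightly, release, and check before retreating.

```bash
python3 -m pendant '[[1,[0,0,-0.7],[0,0,0]],[0.5,[0,0,-0.7],[0,0,0]],[0.2,[0,0,-0.7],[0,0,0]],[-0.2,[0,0,-0.7],[0,0,0]],[-0.6,[0,0,-0.7],[0,0,0]],[-1,[0,0,-0.7],[0,0,0]],[-1,[0,0,-0.7],[0,0,0]],[-1,[0,0,-0.7],[0,0,0]]]'
python3 -m pendant '[[-1,[0,0,-10],[0,0,0]],[-1,[0,0,-30],[0,0,0]],[-1,[0,0,-60],[0,0,0]],[-1,[0,0,-95],[0,0,0]],[-1,[0,0,-130],[0,0,0]],[-1,[0,0,-150],[0,0,0]],[-1,[0,0,-150],[0,0,0]],[-1,[0,0,-150],[0,0,0]]]'
python3 - <<'E'
from h import *
for c in("side","top"):
    d=snapshot(c);cv2.imwrite(f"pics/{c}13.png",d["image"][:,:,::-1])
E
```

```text
time_s: 16.58
eef_pos: [0.4903, 0.1729, 0.0705]
ee_rot: [[-0.961, 0.277, 0.0], [0.277, 0.961, 0.0], [-0.0, 0.0, -1.0]]
force: [0.2, 0.7, -0.0]
finger_gap: 0.997
time_s: 17.58
eef_pos: [0.4897, 0.1727, 0.2197]
ee_rot: [[-0.961, 0.277, -0.001], [0.277, 0.961, -0.0], [0.001, -0.0, -1.0]]
force: [-0.5, 0.3, -0.2]
finger_gap: 1.001
```

View pics/side13.png

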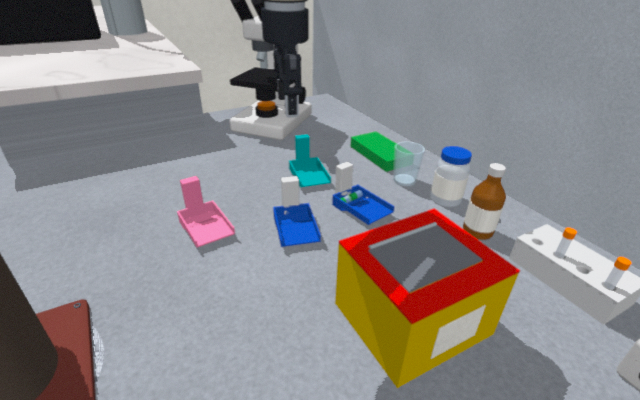

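View pics/top13.png

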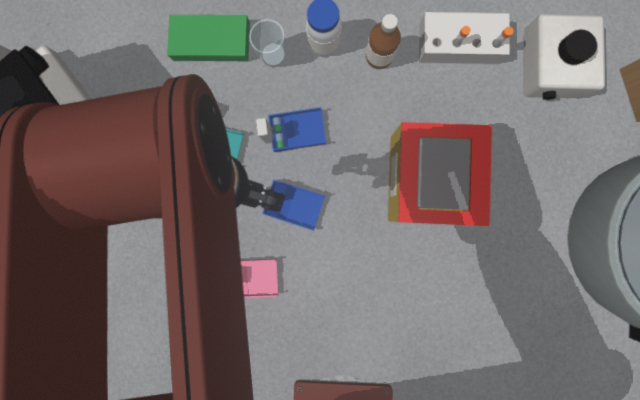

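The empty tray stands upright at side (297,215), the flap is closed at (425,250), the green-vial tray is untouched, and the gripper is clear above.

```bash
python3 -c "
from rig import robot
robot.job_done()"
```

```text
the job is handed in; nothing more can be done
```

The job is done and handed in after about 18 s of the 64 s allowed. Both red-capped vials are in the bin, and the empty tray stands upright where it started.

- **Pour:** I picked the tray up by its white grip and pressed the flap down with the tray's lip. I then tipped the tray to about 50°. The top view showed the vials on the bin floor, and the tray was empty.
- **Deviation:** At the end of the tip the lip sat about 7 mm off my planned point. Force readings there stayed under about 3 N.
- **Set-down:** I lowered the tray until the force reading showed contact (7 N), then released it and raised the gripper 150 mm clear.
- **Last checks:** Both cameras showed the flap closed and the green-capped tray where it had been. No check failed.

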